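# Tare the bead scale

### The arm

A 6-joint arm with a two-finger parallel gripper is mounted at the origin on the work surface. World frame = base frame: x ahead of the robot, y to its left, z up, the work surface at z = 0. Lengths are in m, angles in rad, forces in N, time in s.
With the tool pointing down it reaches from about 0.35 to 0.775 m from the base axis. Payload 5.5 kg.
Tool frame: the origin (TCP) lies midway between the tips of the shut fingers; the grasp point (between the pads) lies 19 mm behind it; z points along the fingers, x is the direction in which the jaws open and shut, and the axes are right-handed (so a half turn about z gives the same grasp; the last joint's range is limited). The gripper opens to 85 mm and grips with 20 to 120 N. Pads are 22 mm wide; open, the fingers measure 114 mm over their backs; the gripper's body (76 mm by 85 mm) begins 54 mm behind the grasp point. The pads swing forward as they close: fully open they stand 13 mm farther back than shut.
Start: joints at [0.99, 0.313, 0.046, 1.304, 0, 1.431], TCP at [0.245, 0.52, 0.209] pointing down, gripper open.
Joint ranges: [-2.76, 2.76], [-0.86, 1.69], [-1.03, 1.26], [-2.2, 2.34], [-1.47, 1.5], [-3.14, 3.14]. Speed limits (rad/s): [2.57, 2.57, 3.14, 3.14, 3.14, 3.14].

### API

Orientations are given as a unit quaternion [w, x, y, z].
In Python, from workcell import env gives the robot as it stands. The module is installed in compiled form; this text tells all that it offers.
- The arm moves only by the tool apply_moves, never from a script. Its argument "moves" is a list of rows, each a list of 3 entries, a list of its own where there are three numbers: the shift along the tool's x, y, z in cm, then the turn about the tool's z in degrees, then the opening, from 0 (shut) to 1 (fully open). In form: [[[x, y, z], yaw, gripper], ...]. A call has exactly 10 rows; each row is the pose to reach, as a shift and turn from the pose commanded when the call began, along the tool's axes at that moment; what a row does not reach only later rows make up. A row lasts 1/8 s, in which the tool goes at most 62.5 mm and 10.7 degrees, less where a joint would pass 70% of its speed; a pose out of reach is approached as far as the arm can. A call with a gripper value outside its range is refused whole. The fingers move at their own pace and stop on an object; "squeeze" is the grip in N (left out, the last holds). Time passes only in rows, so rows that repeat a pose let the fingers close, or fill a call up. It gives the time, the measured TCP pose, the force and the opening at its end, in the units of the state.
- env.get_state(): the state, without advancing time (a new reading comes with each control period).
- env.read_camera(name): name is "side" or "top"; returns a dict with "pixels" (400x640x3 uint8, red, green, blue), "fov_y" (degrees; the focal length in pixels is half the picture's height over the tangent of half this angle, whatever the lens; pixels are square), "cx", "cy" (the principal point, pixels), "dist" ([k1, k2, p1, p2, k3] as OpenCV has them; the pictures are not rectified), "world_from_camera" (4x4, takes a point from camera to world coordinates). Camera axes: x right, y down, z forward; pixel columns grow to the right and rows downward; lengths in m; the calibration is good to about 2 mm. A picture is of the moment at which its call begins. There is no depth.
- env.hand_in(): hands the job in, once; it reports no verdict.
The state is a dict: "clock": time; "joint_pos": joint angles; "qvel": joint speeds; "tau": joint torques, N m; "tcp_pos": TCP position; "orientation": TCP orientation; "wrist_force": force on the tool from outside, world axes, zero at the start; "ft_torque": the same for the moment, N m; "finger_gap": finger opening in m.
Only numpy, scipy, OpenCV 4.12 (cv2) and the standard library are available. Lean on these libraries where they do the work, as an engineer would, in place of code of your own. Each camera call takes 0.05 s, during which the arm holds its last target.

### The job

Zero the bead scale with the jar on its pan: press the long bar-shaped key gently all the way down with your fingertips, hold it for a moment, let it spring back up, and draw your hand about 15 cm clear of it. Press no other key, and leave the jar, the cup and the pliers exactly as they stand; nothing is to be picked up.

Things in the scene. Friction and masses are not known exactly. Their poses are not given: they have to be found in the camera images.
- scale: Fixed white bench scale, 290 mm (x) by 250 mm (y), flat deck 40 mm above the table. Origin: centre of its underside; z up. Four keys of one plain grey plastic stand in a row along y at x = -105 mm (the edge nearest the robot), 56 mm apart between centres, in varying order. Behind them a blank flush display, then the pan.
- pan (a point): Centre of the top of the scale's round steel pan, 144 mm across, 60 mm from the scale's origin along its +x, 52 mm above the table.
- bar_key_mount: The long bar-shaped tare key with its 2 mm high bezel. The key is 46 mm long along its y (the scale's y, along the row) and 18 mm wide along its x; the only key clearly longer than it is wide. Origin: on the deck, 40 mm above the table, under the key's centre. z up.
- bar_key_top (a point): Centre of the top face of the bar key; it sinks with the key. It rests with its top face 12 mm above the scale's deck, i.e. 52 mm above the table. x across its width, y along its length, z up.
- bar_key (a joint): How far the bar key is pressed down, m: 0 up, 0.006 at its stop. A spring pushes it back up: it starts to move at 1.5 N and takes about 5 N at the stop. The press registers from 3.5 mm.
- square_key_top (a point): Centre of the top face of the square key, 22 mm by 22 mm. Leave alone. z up.
- square_key (a joint): How far the square key, 22 mm by 22 mm is pressed down, m: 0 up, 0.006 fully down.
- round_key_top (a point): Centre of the top face of the larger round key, 24 mm across. Leave alone. z up.
- round_key (a joint): How far the larger round key, 24 mm across is pressed down, m: 0 up, 0.006 fully down.
- dot_key_top (a point): Centre of the top face of the smaller round key, 16 mm across. Leave alone. z up.
- dot_key (a joint): How far the smaller round key, 16 mm across is pressed down, m: 0 up, 0.006 fully down.
- pan_jar: Loose lidded clear jar of beads standing on the scale pan, 54 mm across, 45 mm high (its top about 97 mm above the table). Origin: centre of its underside. Leave alone.
- cup: Loose clear plastic cup, 72 mm across the mouth, 85 mm high, on the table beside the scale's +y side. Origin: centre of its underside. Leave alone.
- pliers: Loose small pliers with black handles, 140 mm long, 56 mm across the handles, 12 mm high, lying on the table beside the scale's -y side. Jaws towards its +x. Origin: on the table, near the middle. Leave alone.

How it is judged:
On the way, in this order (a step that is already met when the one before it is completed fails the run):
1. the bar key is pressed down by the fingers past the point where it registers (value of joint bar_key above 0.0035 m and contact force between the fingers and bar_key_mount above 0.5 N), for 0.1 s.
2. the bar key is let go and has sprung back up (value of joint bar_key below 0.001 m and contact force between the fingers and bar_key_mount below 0.1 N), for 0.2 s.
At the end, for the whole second after the job is handed in: The bar key has been pressed at least 3.5 mm by the fingers for 0.1 s and released; all four keys are up (within 1 mm); the jar, cup and pliers are upright, at rest and within 8 mm of where they began; the hand's grasp point is more than 80 mm from the bar key (value of joint each of bar_key, square_key, round_key, dot_key below 0.001 m and distance of each of pan_jar, cup, pliers from where it was at the start of the episode below 0.008 m and angle between each of pan_jar, cup, pliers's own z axis and vertical below 0.1 rad and linear speed of each of pan_jar, cup, pliers below 0.02 m/s and distance between the grasp point and bar_key_top above 0.08 m); the robot touches nothing.
It fails at once if another key is pressed (more than 1.5 mm) (value of joint any of square_key, round_key, dot_key above 0.0015 m).
It fails at once if the jar, the cup or the pliers is moved, lifted or knocked (more than 8 mm) (distance of any of pan_jar, cup, pliers from where it was at the start of the episode above 0.008 m).
It fails at once if the key or the scale is pressed hard (over 25 N) (contact force between any of the fingers, the arm and bar_key_mount above 25 N or contact force between any of the fingers, the arm and scale above 25 N).
It also fails if it takes over 32 s, if anything falls off the work surface, if the arm or the gripper's body presses on something with over 40 N, if the wrist force passes 120 N, or if a joint passes its speed limit or range.

## Working session

There is one attempt and no reset: what is moved stays moved. The work goes in short steps, Python scripts to look and compute and a tool call to move; the robot and the scene stay as the last step left them, time stands still between calls to the robot, and variables do not carry over. Pictures are saved under pics/ and viewed, and the job is handed in when it is done.

Besides the shell and the picture viewer there is one more tool, called after "Emit:" as a command line: name --argument value ..., lists and objects as JSON in quotes. apply_moves: Moves the arm, as the interface text tells. Its arguments: {"type":"object","properties":{"moves":{"type":"array","items":{"type":"array"}},"squeeze":{"type":"number"}},"required":["moves"]}

```bash
mkdir -p pics; cat > h.py <<'E'
import numpy as np, cv2
from workcell import env
def cam(n):
    c=env.read_camera(n); p=c["pixels"]
    f=p.shape[0]/2/np.tan(np.radians(c["fov_y"])/2)
    K=np.array([[f,0,c["cx"]],[0,f,c["cy"]],[0,0,1.]])
    return p,K,np.array(c["dist"],float),np.array(c["world_from_camera"])
def ray(uv,K,d,T,z):
    q=cv2.undistortPoints(np.array(uv,float).reshape(-1,1,2),K,d).reshape(-1,2)
    r=np.c_[q,np.ones(len(q))]@T[:3,:3].T; o=T[:3,3]
    return o+r*((z-o[2])/r[:,2])[:,None]
def proj(P,K,d,T):
    W=np.linalg.inv(T); return cv2.projectPoints(np.array(P,float).reshape(-1,3),cv2.Rodrigues(W[:3,:3])[0],W[:3,3],K,d)[0].reshape(-1,2)
E
python3 - <<'E'
from h import *
import pickle
o={}
for n in("top","side"):
    o[n]=cam(n); cv2.imwrite(f"pics/{n}0.png",o[n][0][:,:,::-1]); print(o[n][3].round(3).tolist())
pickle.dump(o,open("c0.pkl","wb")); s=env.get_state(); print({k:np.round(v,3).tolist() for k,v in s.items()})
E
```

```text
[[0.022, -0.997, 0.07, 0.508], [-0.999, -0.023, -0.027, 0.049], [0.028, -0.07, -0.997, 1.019], [0.0, 0.0, 0.0, 1.0]]
[[-0.994, -0.077, 0.083, 0.525], [-0.113, 0.69, -0.715, 0.588], [-0.002, -0.72, -0.694, 0.593], [0.0, 0.0, 0.0, 1.0]]
{'clock': 0.1, 'joint_pos': [0.99, 0.314, 0.045, 1.304, 0.0, 1.431], 'qvel': [0.0, -0.001, 0.003, -0.001, -0.001, -0.0], 'tau': [0.003, -48.173, 29.924, 0.013, -0.0, -0.0], 'tcp_pos': [0.245, 0.52, 0.208], 'orientation': [0.0, 0.845, 0.535, -0.001], 'wrist_force': [-0.62, -0.504, 0.916], 'ft_torque': [-0.007, 0.0, -0.013], 'finger_gap': 0.085}
```

View pics/top0.png

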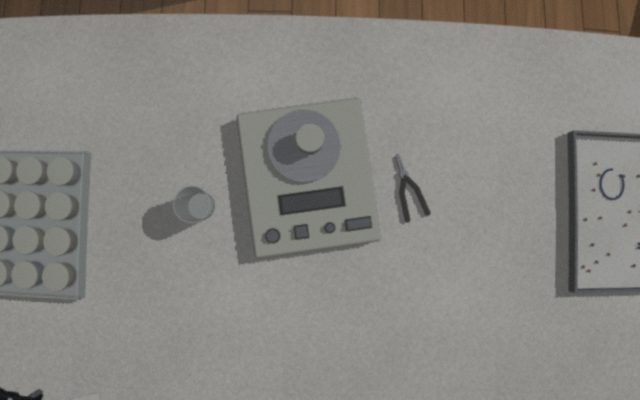

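View pics/side0.png

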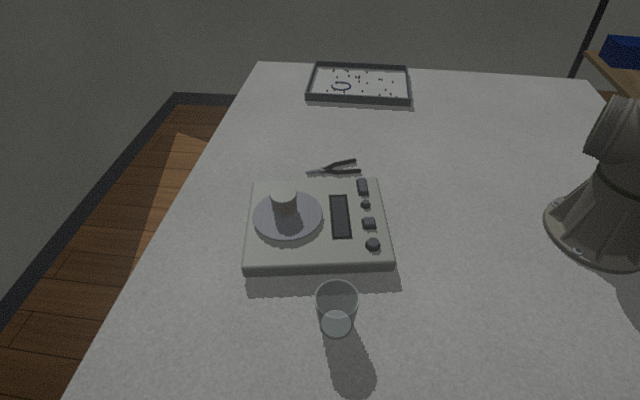

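The bar key is at about (358,224) in top and (362,187) in side, at the -y end of the row. The dot key is next to it, the pliers are beyond it, and the arm is clear of the scene. I'll enlarge crops to measure it.

```bash
python3 - <<'E'
from h import *
import pickle
o=pickle.load(open("c0.pkl","rb"))
a=o["top"][0][205:265,240:390,::-1]; b=o["side"][0][165:265,320:420,::-1]
cv2.imwrite("pics/tc.png",cv2.resize(a,None,fx=5,fy=5,interpolation=cv2.INTER_CUBIC))
cv2.imwrite("pics/sc.png",cv2.resize(b,None,fx=6,fy=6,interpolation=cv2.INTER_CUBIC))
E
```

```text
(no output)
```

View pics/tc.png

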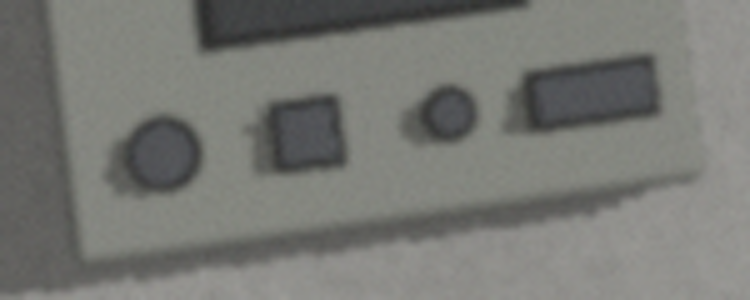

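View pics/sc.png

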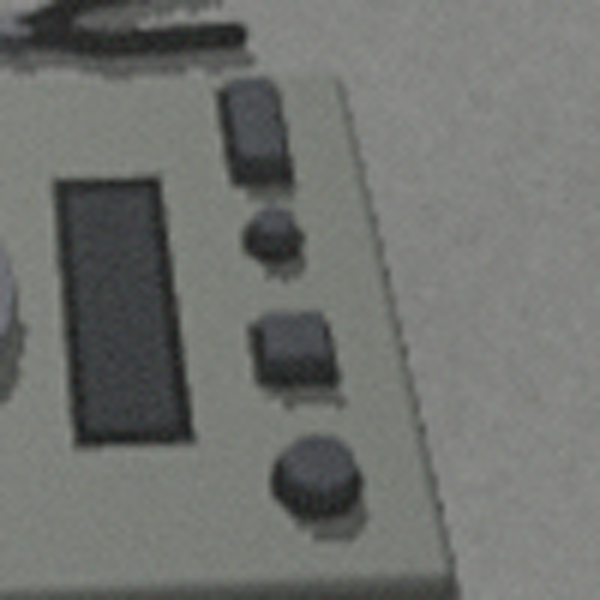

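```bash
python3 - <<'E'
from h import *
import pickle
o=pickle.load(open("c0.pkl","rb"))
u=np.array([[163,153],[308,133],[450,112],[592,92]])
t=(u+.5)/5-.5+[240,205]
P=ray(t,*o["top"][1:],.052); print(P.round(4)); 
d=P[0]-P[3]; print("pitch",np.linalg.norm(d)/3, "row yaw(from y)",np.degrees(np.arctan2(-d[0],d[1])))
s=(np.array([[258,117],[272,234],[293,333],[318,465]])+.5)/6-.5+[320,165]
print(ray(s,*o["side"][1:],.052).round(4))
# tool frame
from scipy.spatial.transform import Rotation as R
st=env.get_state();q=st["orientation"];M=R.from_quat([q[1],q[2],q[3],q[0]]).as_matrix();print(M.round(3))
print("jaw axis deg from +x",np.degrees(np.arctan2(M[1,0],M[0,0])))
b=P[3];print("shift tool cm to 10cm over key:",((M.T@(np.r_[b[:2],.152]-st["tcp_pos"]))*100).round(2))
E
```

```text
[[ 0.4901  0.1205  0.052 ]
 [ 0.499   0.0651  0.052 ]
 [ 0.5083  0.0107  0.052 ]
 [ 0.5171 -0.0439  0.052 ]]
pitch 0.05556512280258772 row yaw(from y) 9.33034784281997
[[ 0.5151 -0.0425  0.052 ]
 [ 0.5076  0.0196  0.052 ]
 [ 0.4988  0.0668  0.052 ]
 [ 0.4891  0.1238  0.052 ]]
[[ 0.427  0.904 -0.001]
 [ 0.904 -0.427 -0.001]
 [-0.002 -0.    -1.   ]]
jaw axis deg from +x 64.74470320579663
shift tool cm to 10cm over key: [-39.36  48.65   5.67]
```

Emit:
apply_moves --moves '[[[-2,2.5,0],-3,0],[[-6,7.5,0],-7,0],[[-10.5,13,0],-11,0],[[-15,18.5,0.5],-15,0],[[-19.5,24,1],-19,0],[[-24,29.5,1.5],-23,0],[[-28.5,35,2],-27,0],[[-32.5,40,2.5],-31,0],[[-36.5,45,3],-34.5,0],[[-38.5,47.7,3],-34.5,0]]' --squeeze 20

```text
clock: 1.35
tcp_pos: [0.5039, -0.0162, 0.1794]
orientation: [-0.0, 0.648, 0.762, 0.0]
wrist_force: [0.4, 0.4, -0.4]
finger_gap: -0.0003
```

```bash
cat > st.py <<'E'
from h import *
from scipy.spatial.transform import Rotation as R
st=env.get_state();q=st["orientation"];M=R.from_quat([q[1],q[2],q[3],q[0]]).as_matrix()
print({k:np.round(v,4).tolist() for k,v in st.items() if k!="tau"})
print("jaw axis",np.degrees(np.arctan2(M[1,0],M[0,0])))
print("to key cm:",((M.T@(np.r_[.5165,-.0437,.052]-st["tcp_pos"]))*100).round(2))
E
python3 st.py
```

```text
{'clock': 1.35, 'joint_pos': [-0.1917, 0.1883, -0.1914, 1.1917, 0.0003, -0.3533], 'qvel': [-0.8393, 0.4268, 0.4655, 0.029, 0.0025, -0.8238], 'tcp_pos': [0.5039, -0.0162, 0.1794], 'orientation': [-0.0003, 0.6478, 0.7618, 0.0], 'wrist_force': [0.3958, 0.3542, -0.4207], 'ft_torque': [0.051, -0.0296, 0.0157], 'finger_gap': -0.0003}
jaw axis 99.2547202855507
to key cm: [-2.92  0.81 12.74]
```

Emit:
apply_moves --moves '[[[-0.7,0.2,0],0,0],[[-1.25,0.27,2],0,0],[[-1.25,0.27,4],0,0],[[-1.25,0.27,6],0,0],[[-1.25,0.27,8],0,0],[[-1.25,0.27,9],0,0],[[-1.25,0.27,10],0,0],[[-1.25,0.27,10.5],0,0],[[-1.25,0.27,10.5],0,0],[[-1.25,0.27,10.5],0,0]]'

```text
clock: 2.6
tcp_pos: [0.5088, -0.0263, 0.0753]
orientation: [0.0, 0.648, 0.762, 0.0]
wrist_force: [0.5, 0.4, 0.2]
finger_gap: 0.0002
```

```bash
python3 st.py; python3 - <<'E'
from h import *
t=cam("top");s=cam("side")
P=[.5165,-.0437,.052]
print(proj(P,*t[1:]),proj(P,*s[1:]))
a=t[0][170:270,280:400,::-1]; b=s[0][125:225,310:430,::-1]
cv2.imwrite("pics/both1.png",np.vstack([cv2.resize(x,None,fx=3,fy=3,interpolation=cv2.INTER_CUBIC) for x in(a,b)]))
E
```

```text
{'clock': 2.6, 'joint_pos': [-0.2093, 0.2697, -0.3556, 0.9446, 0.0001, -0.3706], 'qvel': [0.0008, -0.0029, 0.0019, 0.0019, -0.0002, 0.0014], 'tcp_pos': [0.5088, -0.0263, 0.0753], 'orientation': [0.0004, 0.6478, 0.7618, 0.0003], 'wrist_force': [0.5089, 0.3724, 0.2119], 'ft_torque': [-0.0377, -0.0116, -0.0395], 'finger_gap': 0.0002}
jaw axis 99.24079967346019
to key cm: [-1.84  0.48  2.33]
[[357.87011532 223.30631523]] [[361.96687606 183.69600101]]
```

View pics/both1.png

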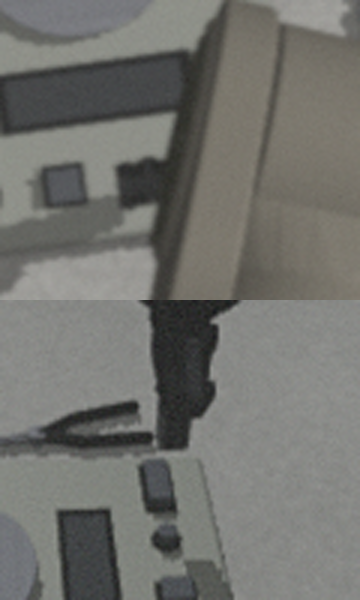

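```bash
python3 - <<'E'
from h import *
t=cam("top");s=cam("side"); p=env.get_state()["tcp_pos"]
print("TCP proj side",proj(p,*s[1:]),"mosaic-full coords; top",proj(p,*t[1:]))
im=s[0][100:220,310:430,::-1]
cv2.imwrite("pics/s2.png",cv2.resize(im,None,fx=5,fy=5,interpolation=cv2.INTER_CUBIC))
E
```

```text
TCP proj side [[365.99266961 181.05798501]] mosaic-full coords; top [[349.7244716  227.22651409]]
```

View pics/s2.png

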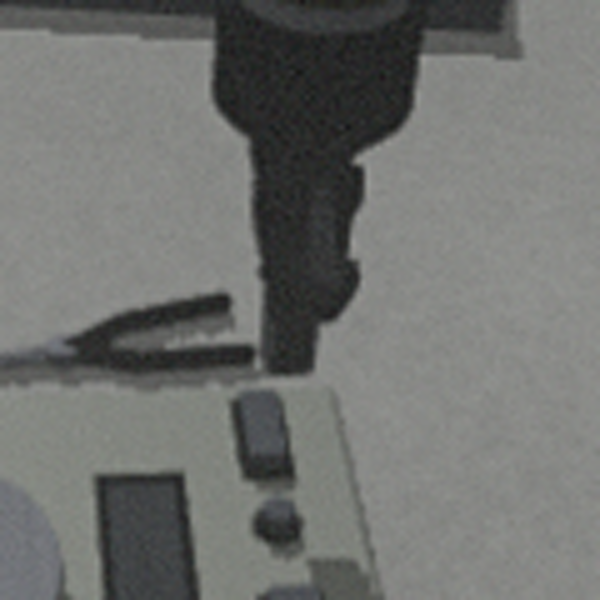

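```bash
python3 - <<'E'
from h import *
from scipy.spatial.transform import Rotation as R
t=cam("top");s=cam("side"); st=env.get_state();p=st["tcp_pos"];q=st["orientation"];M=R.from_quat([q[1],q[2],q[3],q[0]]).as_matrix()
def box(im,c,o,k,hx,hy,z0,z1,col):
    L=np.array([[a,b,z] for z in(z0,z1) for a,b in((-hx,-hy),(hx,-hy),(hx,hy),(-hx,hy))])
    uv=(proj(p+L@M.T,*c[1:])-o+.5)*k-.5
    for i in range(4):
        for a,b in((i,(i+1)%4),(4+i,4+(i+1)%4),(i,i+4)):
            cv2.line(im,tuple(map(int,uv[a])),tuple(map(int,uv[b])),col,1)
for n,c,o,w,h,k in(("s",s,(310,60),150,140,4),("t",t,(290,150),150,130,5)):
    im=cv2.resize(c[0][o[1]:o[1]+h,o[0]:o[0]+w,::-1],None,fx=k,fy=k,interpolation=cv2.INTER_CUBIC).copy()
    im=cv2.convertScaleAbs(im,alpha=1.5,beta=20)
    box(im,c,np.array(o),k,.0145,.011,-.03,0,(0,0,255)); box(im,c,np.array(o),k,.0425,.038,-.12,-.073,(0,255,0)); 
    cv2.imwrite(f"pics/m_{n}.png",im)
E
```

```text
(no output)
```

View pics/m_s.png

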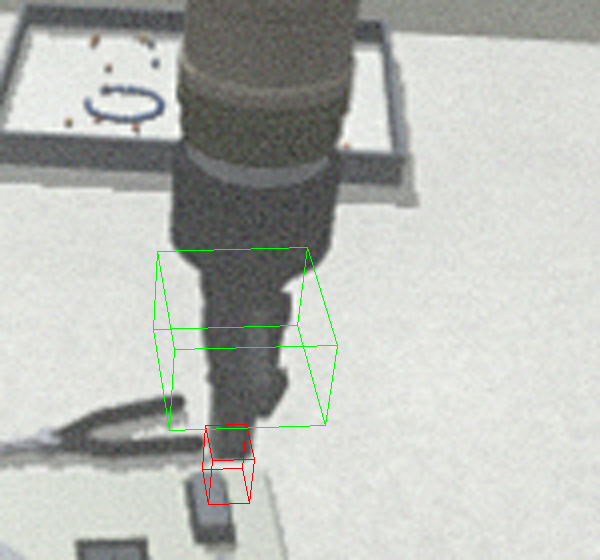

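View pics/m_t.png

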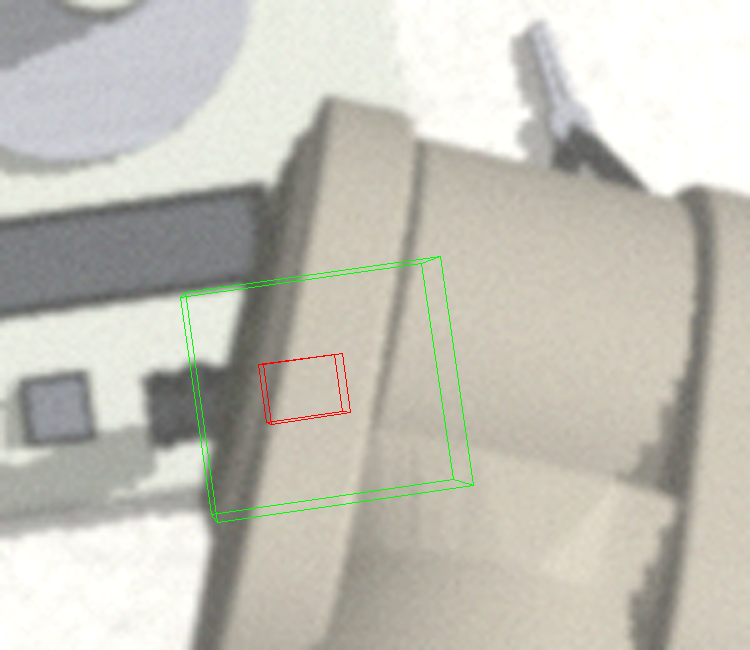

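The reported TCP and the side view disagree. The fingertips appear about 8–10 px higher than the model predicts. I'll move out to the -y side, where both cameras can see the tips, to find out whether the error is in z or in y.

Emit:
apply_moves --moves '[[[0,0,-5],0,0],[[-2,0,-9],0,0],[[-7,0,-9],0,0],[[-12,0,-9],0,0],[[-16,0,-9],0,0],[[-19,0,-9],0,0],[[-20,0,-9],0,0],[[-20,0,-9],0,0],[[-20,0,-9],0,0],[[-20,0,-9],0,0]]'

```text
clock: 4.15
tcp_pos: [0.5404, -0.2224, 0.165]
orientation: [-0.0, 0.647, 0.762, 0.0]
wrist_force: [0.3, -0.3, 0.1]
finger_gap: -0.0001
```

```bash
cat > ov.py <<'E'
from h import *
import sys
from scipy.spatial.transform import Rotation as R
t=cam("top");s=cam("side"); st=env.get_state();p=st["tcp_pos"];q=st["orientation"];M=R.from_quat([q[1],q[2],q[3],q[0]]).as_matrix()
print(p.round(4) if hasattr(p,'round') else p)
for n,c in(("s",s),("t",t)):
    u0=proj(p,*c[1:])[0]; print(n,u0.round(1)); o=np.clip((u0-[60,55]).astype(int),0,[520,290])
    k=6; im=cv2.resize(c[0][o[1]:o[1]+100,o[0]:o[0]+120,::-1],None,fx=k,fy=k,interpolation=cv2.INTER_CUBIC)
    im=cv2.convertScaleAbs(im,alpha=1.5,beta=20)
    L=np.array([[a,b,0] for a,b in((-.0145,-.011),(.0145,-.011),(.0145,.011),(-.0145,.011))]+[[0,0,0],[0,0,-.03]])
    uv=((proj(p+L@M.T,*c[1:])-o+.5)*k-.5).astype(int)
    for i in range(4): cv2.line(im,tuple(map(int,uv[i])),tuple(map(int,uv[(i+1)%4])),(0,0,255),1)
    cv2.line(im,tuple(map(int,uv[4])),tuple(map(int,uv[5])),(0,255,0),1)
    print("origin",o,"scale",k); cv2.imwrite(f"pics/{sys.argv[1]}_{n}.png",im)
E
python3 ov.py a
```

```text
[ 0.5405 -0.2227  0.1651]
s [358.1  98. ]
origin [298  42] scale 6
t [466.9 210.9]
origin [406 155] scale 6
```

View pics/a_s.png

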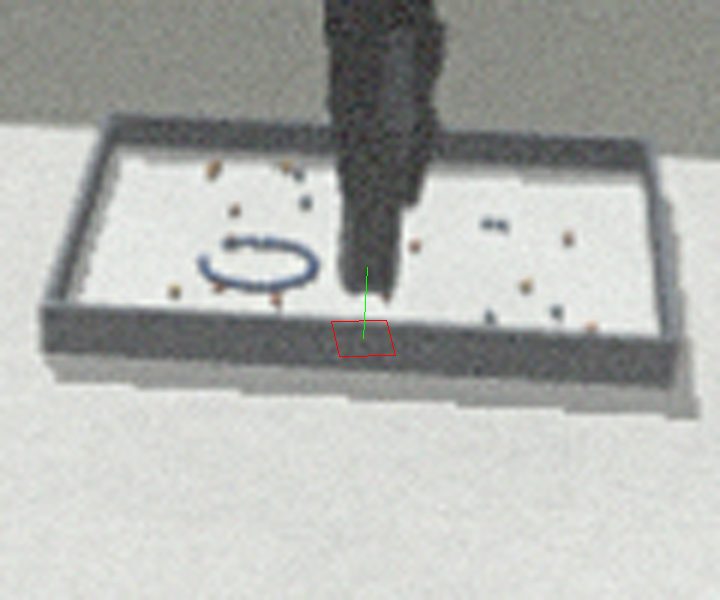

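View pics/a_t.png

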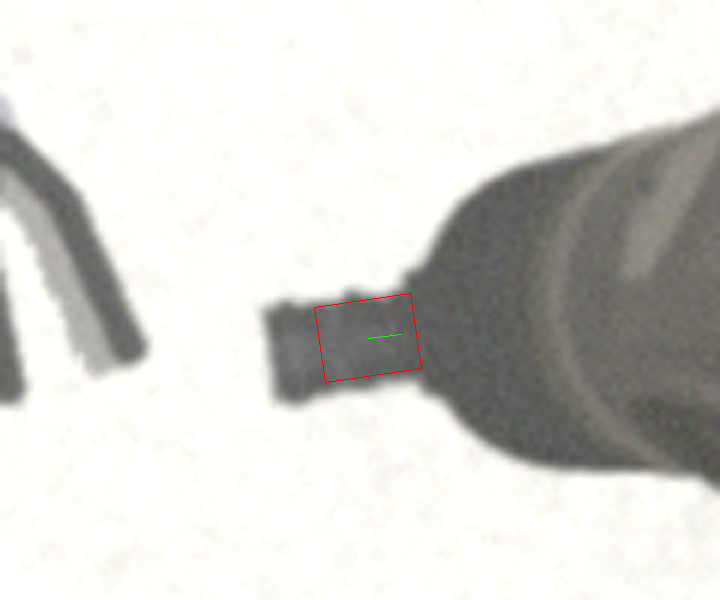

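Emit:
apply_moves --moves '[[[0,0,0],10,0],[[0,0,0],20,0],[[0,0,0],30,0],[[0,0,0],40,0],[[0,0,0],50,0],[[0,0,0],60,0],[[0,0,0],70,0],[[0,0,0],80,0],[[0,0,0],90,0],[[0,0,0],90,0]]'

```text
clock: 5.5
tcp_pos: [0.5405, -0.2232, 0.165]
orientation: [-0.0, 0.997, 0.082, 0.0]
wrist_force: [-0.4, 1.1, 0.3]
finger_gap: -0.0001
```

```bash
python3 ov.py b
```

```text
[ 0.5405 -0.2233  0.1649]
s [358.1  97.9]
origin [298  42] scale 6
t [467.2 210.9]
origin [407 155] scale 6
```

View pics/b_s.png

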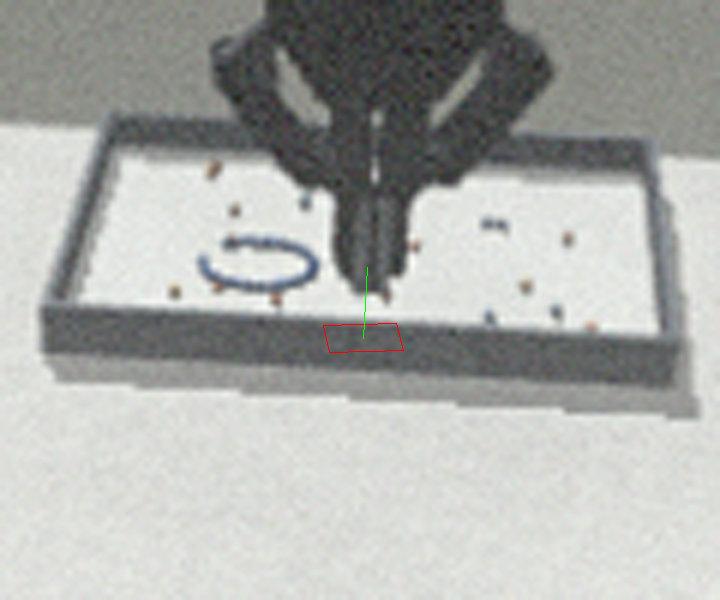

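View pics/b_t.png

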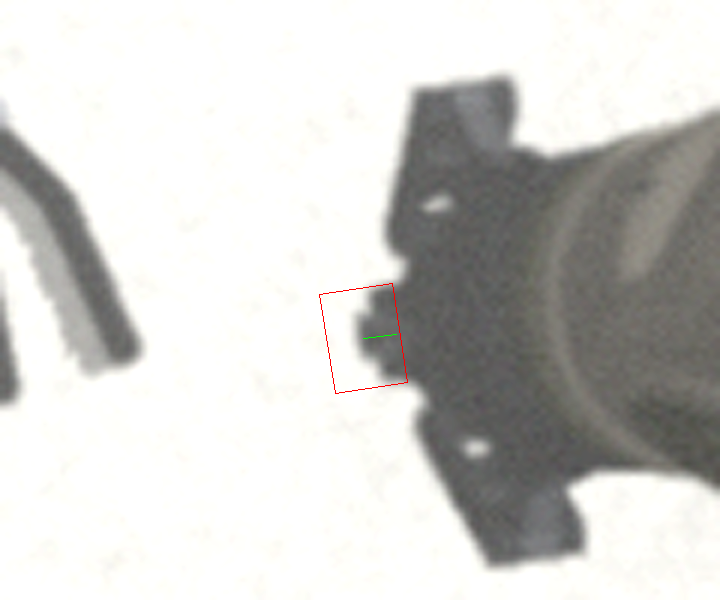

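```bash
python3 - <<'E'
from h import *
t=cam("top");s=cam("side")
a=(np.array([368,293])+.5)/6-.5+[298,42]; b=(np.array([360,338])+.5)/6-.5+[407,155]
from scipy.optimize import least_squares
r=least_squares(lambda P:np.r_[proj(P,*s[1:])[0]-a,proj(P,*t[1:])[0]-b],[.54,-.22,.17])
print(r.x.round(4),r.fun.round(2),env.get_state()["tcp_pos"])
for z in(.165,.175,.185):print(z,ray([a],*s[1:],z).round(4),ray([b],*t[1:],z).round(4))
E
```

```text
[ 0.5396 -0.2146  0.1886] [-0.02 -0.   -0.    0.02] [ 0.54051189 -0.22342796  0.16491902]
0.165 [[ 0.5404 -0.2616  0.165 ]] [[ 0.5405 -0.2221  0.165 ]]
0.175 [[ 0.5401 -0.2417  0.175 ]] [[ 0.5402 -0.219   0.175 ]]
0.185 [[ 0.5397 -0.2219  0.185 ]] [[ 0.5398 -0.2158  0.185 ]]
```

Triangulated from both views, the tip's x and y match the reported TCP: the near face sits about 9 mm toward +y, as its 11 mm half-width predicts. The visible tip is about 22 mm above the reported TCP z. The lateral position can be trusted but the height can't, so I'll return over the key and feel for contact in small steps.

Emit:
apply_moves --moves '[[[0,-1,0],-10,0],[[0.1,-4,0],-20,0],[[0.2,-7,0],-30,0],[[0.3,-10,0],-40,0],[[0.4,-13,0],-50,0],[[0.5,-15.5,0],-60,0],[[0.5,-17.5,0],-70,0],[[0.5,-18.1,0],-80,0],[[0.5,-18.1,1],-90,0],[[0.5,-18.1,2],-90,0]]'

```text
clock: 6.95
tcp_pos: [0.5165, -0.044, 0.1447]
orientation: [0.0, 0.648, 0.762, 0.0]
wrist_force: [-0.3, -0.4, 0.1]
finger_gap: 0.0
```

```bash
python3 st.py
```

```text
{'clock': 6.95, 'joint_pos': [-0.24, 0.2327, -0.2222, 1.1152, 0.0001, -0.4008], 'qvel': [-0.0056, 0.054, -0.1474, -0.194, -0.0001, 0.0648], 'tcp_pos': [0.5165, -0.044, 0.1447], 'orientation': [0.0003, 0.648, 0.7616, 0.0002], 'wrist_force': [-0.2861, -0.4249, 0.0982], 'ft_torque': [-0.0568, 0.0142, 0.0042], 'finger_gap': 0.0}
jaw axis 99.2165318962419
to key cm: [ 0.03 -0.    9.27]
```

Emit:
apply_moves --moves '[[[0,0,2],0,0],[[0,0,4],0,0],[[0,0,6],0,0],[[0,0,7],0,0],[[0,0,7.5],0,0],[[0,0,8],0,0],[[0,0,8.3],0,0],[[0,0,8.5],0,0],[[0,0,8.6],0,0],[[0,0,8.6],0,0]]'

```text
clock: 8.2
tcp_pos: [0.5164, -0.0441, 0.059]
orientation: [0.0, 0.648, 0.762, 0.0]
wrist_force: [-0.5, -0.6, -0.0]
finger_gap: -0.0001
```

```bash
python3 st.py; python3 ov.py c
```

```text
{'clock': 8.2, 'joint_pos': [-0.2402, 0.3015, -0.3563, 0.9128, 0.0001, -0.4016], 'qvel': [-0.0003, 0.0001, 0.0015, 0.0006, 0.0006, 0.0008], 'tcp_pos': [0.5164, -0.0441, 0.059], 'orientation': [0.0001, 0.6478, 0.7618, 0.0001], 'wrist_force': [-0.4918, -0.603, -0.0101], 'ft_torque': [-0.0052, -0.016, 0.0014], 'finger_gap': -0.0001}
jaw axis 99.24489276576487
to key cm: [0.04 0.01 0.7 ]
[ 0.5165 -0.0441  0.059 ]
s [362.2 181.2]
origin [302 126] scale 6
t [358.4 223.3]
origin [298 168] scale 6
```

View pics/c_s.png

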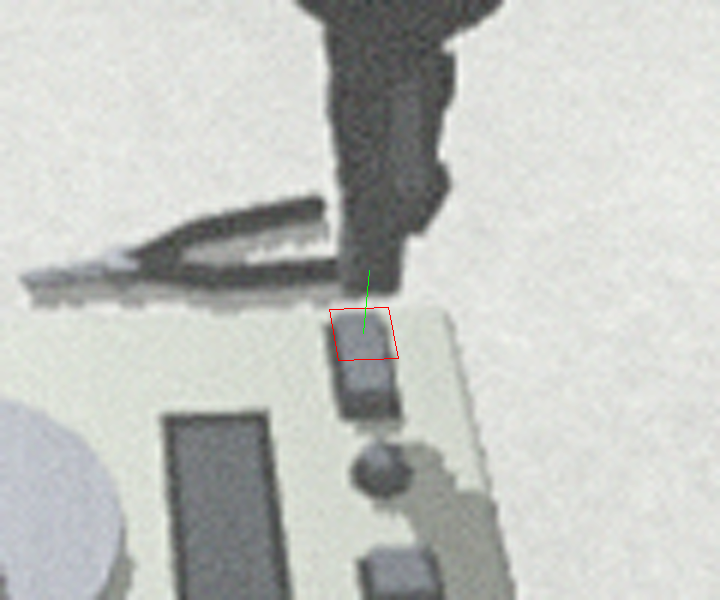

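The tips are still visibly above the key and there's no force. I'll continue in guarded steps.

Emit:
apply_moves --moves '[[[0,0,0.1],0,0],[[0,0,0.2],0,0],[[0,0,0.3],0,0],[[0,0,0.4],0,0],[[0,0,0.5],0,0],[[0,0,0.6],0,0],[[0,0,0.7],0,0],[[0,0,0.8],0,0],[[0,0,0.9],0,0],[[0,0,0.9],0,0]]'

```text
clock: 9.55
tcp_pos: [0.5163, -0.0441, 0.0498]
orientation: [-0.0, 0.648, 0.762, -0.0]
wrist_force: [0.4, -0.5, -0.0]
finger_gap: 0.0005
```

```bash
python3 st.py; python3 ov.py d
```

```text
{'clock': 9.55, 'joint_pos': [-0.2403, 0.3107, -0.3688, 0.8914, 0.0, -0.4016], 'qvel': [0.0019, -0.0017, 0.002, 0.0019, -0.0013, 0.0005], 'tcp_pos': [0.5163, -0.0441, 0.0498], 'orientation': [-0.0001, 0.6478, 0.7618, -0.0], 'wrist_force': [0.4151, -0.5129, -0.0319], 'ft_torque': [-0.011, 0.0431, -0.0066], 'finger_gap': 0.0005}
jaw axis 99.24380452546933
to key cm: [ 0.04  0.03 -0.22]
[ 0.5164 -0.0441  0.0499]
s [362.  184.3]
origin [301 129] scale 6
t [358.  223.4]
origin [297 168] scale 6
```

View pics/d_s.png

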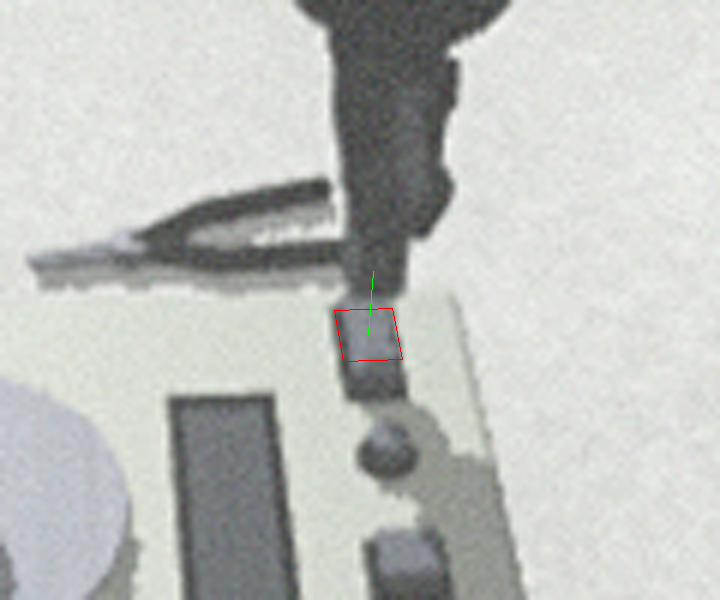

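Emit:
apply_moves --moves '[[[0,0,0.2],0,0],[[0,0,0.4],0,0],[[0,0,0.6],0,0],[[0,0,0.8],0,0],[[0,0,1.0],0,0],[[0,0,1.1],0,0],[[0,0,1.2],0,0],[[0,0,1.3],0,0],[[0,0,1.4],0,0],[[0,0,1.4],0,0]]'

```text
clock: 10.9
tcp_pos: [0.5163, -0.0441, 0.0358]
orientation: [-0.0, 0.648, 0.762, 0.0]
wrist_force: [0.2, -0.5, 0.8]
finger_gap: -0.0002
```

```bash
python3 st.py; python3 ov.py e
```

```text
{'clock': 10.9, 'joint_pos': [-0.2403, 0.3255, -0.3871, 0.8583, 0.0001, -0.4016], 'qvel': [0.0012, -0.001, 0.001, 0.0023, 0.0002, -0.0017], 'tcp_pos': [0.5163, -0.0441, 0.0358], 'orientation': [-0.0001, 0.6478, 0.7618, 0.0], 'wrist_force': [0.1897, -0.5106, 0.7956], 'ft_torque': [0.0142, -0.0533, 0.0049], 'finger_gap': -0.0002}
jaw axis 99.24363052055274
to key cm: [ 0.04  0.03 -1.62]
[ 0.5164 -0.0441  0.0359]
s [361.6 189. ]
origin [301 133] scale 6
t [357.3 223.4]
origin [297 168] scale 6
```

View pics/e_s.png

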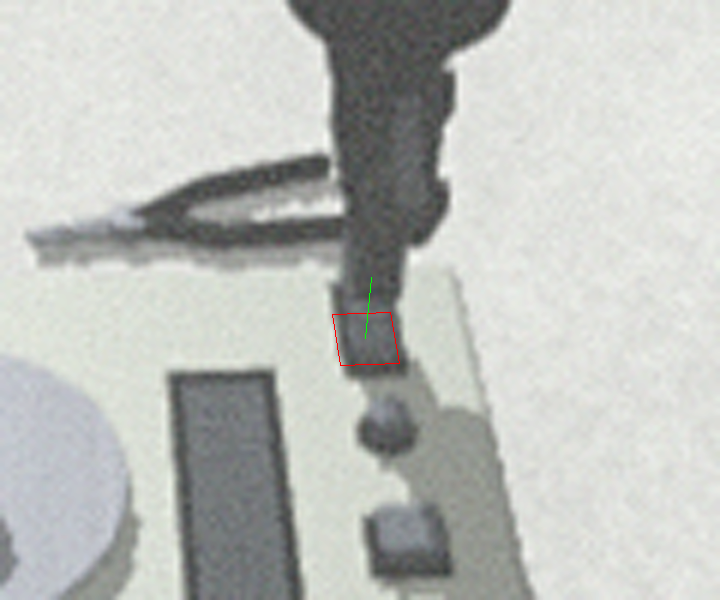

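Tip edge is now nearly at the key's centre (v≈300 in the crop), still without force. Next are 0.5 mm steps.

Emit:
apply_moves --moves '[[[0,0,0.05],0,0],[[0,0,0.1],0,0],[[0,0,0.15],0,0],[[0,0,0.2],0,0],[[0,0,0.25],0,0],[[0,0,0.3],0,0],[[0,0,0.35],0,0],[[0,0,0.4],0,0],[[0,0,0.4],0,0],[[0,0,0.4],0,0]]'

```text
clock: 12.25
tcp_pos: [0.5164, -0.0441, 0.0319]
orientation: [0.0, 0.648, 0.762, 0.0]
wrist_force: [-0.3, 0.1, 0.2]
finger_gap: 0.0001
```

Emit:
apply_moves --moves '[[[0,0,0.05],0,0],[[0,0,0.1],0,0],[[0,0,0.15],0,0],[[0,0,0.2],0,0],[[0,0,0.25],0,0],[[0,0,0.3],0,0],[[0,0,0.3],0,0],[[0,0,0.3],0,0],[[0,0,0.3],0,0],[[0,0,0.3],0,0]]'

```text
clock: 13.5
tcp_pos: [0.5163, -0.0441, 0.0289]
orientation: [-0.0, 0.648, 0.762, 0.0]
wrist_force: [-0.9, 0.4, 2.9]
finger_gap: -0.0003
```

Contact: 2.9 N at TCP z 0.029, so the key is about 2 mm down. I'll press about 2.5 mm further and hold.

Emit:
apply_moves --moves '[[[0,0,0.05],0,0],[[0,0,0.1],0,0],[[0,0,0.15],0,0],[[0,0,0.2],0,0],[[0,0,0.25],0,0],[[0,0,0.25],0,0],[[0,0,0.25],0,0],[[0,0,0.25],0,0],[[0,0,0.25],0,0],[[0,0,0.25],0,0]]'

```text
clock: 14.75
tcp_pos: [0.5164, -0.0441, 0.0264]
orientation: [0.0, 0.648, 0.762, 0.0]
wrist_force: [-1.7, 0.1, 3.2]
finger_gap: 0.0
```

```bash
python3 st.py; python3 ov.py f
```

```text
{'clock': 14.75, 'joint_pos': [-0.2403, 0.3359, -0.399, 0.8358, 0.0001, -0.4016], 'qvel': [0.0019, -0.0004, -0.0002, 0.0007, -0.0014, -0.0006], 'tcp_pos': [0.5164, -0.0441, 0.0264], 'orientation': [0.0, 0.6478, 0.7618, 0.0001], 'wrist_force': [-1.734, 0.0692, 3.2103], 'ft_torque': [-0.0197, 0.259, -0.0211], 'finger_gap': 0.0}
jaw axis 99.24163611956709
to key cm: [ 0.04  0.02 -2.56]
[ 0.5164 -0.0441  0.0264]
s [361.3 192.1]
origin [301 137] scale 6
t [356.8 223.5]
origin [296 168] scale 6
```

View pics/f_s.png

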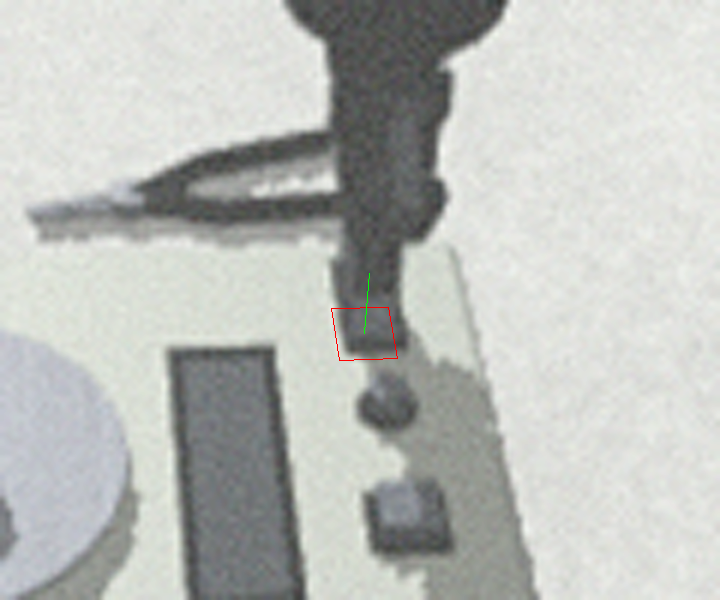

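The key is sinking; the force is 3.2 N and the stop isn't reached yet. I'll go on gently.

Emit:
apply_moves --moves '[[[0,0,0.03],0,0],[[0,0,0.06],0,0],[[0,0,0.09],0,0],[[0,0,0.12],0,0],[[0,0,0.15],0,0],[[0,0,0.15],0,0],[[0,0,0.15],0,0],[[0,0,0.15],0,0],[[0,0,0.15],0,0],[[0,0,0.15],0,0]]'

```text
clock: 16.1
tcp_pos: [0.5164, -0.0441, 0.0249]
orientation: [-0.0, 0.648, 0.762, 0.0]
wrist_force: [-1.0, -0.2, 3.5]
finger_gap: 0.0003
```

```bash
python3 - <<'E'
from h import *
F=[]
for i in range(6): env.read_camera("side"); F.append(env.get_state()["wrist_force"])
print(np.round(F,2),np.mean(F,0))
E
```

```text
[[-1.16 -0.54  4.02]
 [-1.23  0.61  4.33]
 [-1.15 -0.28  4.8 ]
 [-1.54 -0.43  4.19]
 [-1.23 -0.1   4.65]
 [-1.58  0.27  4.2 ]] [-1.31641629 -0.07853309  4.36494143]
```

The averaged force is 4.4 N, about 5 mm of travel. One more 1 mm should reach the stop.

Emit:
apply_moves --moves '[[[0,0,0.03],0,0],[[0,0,0.06],0,0],[[0,0,0.09],0,0],[[0,0,0.11],0,0],[[0,0,0.11],0,0],[[0,0,0.11],0,0],[[0,0,0.11],0,0],[[0,0,0.11],0,0],[[0,0,0.11],0,0],[[0,0,0.11],0,0]]'

```text
clock: 17.65
tcp_pos: [0.5164, -0.0441, 0.0238]
orientation: [0.0, 0.648, 0.762, 0.0]
wrist_force: [-0.2, -0.5, 4.9]
finger_gap: 0.0001
```

```bash
python3 - <<'E'
from h import *
F=[]
for i in range(4): env.read_camera("side"); s=env.get_state();F.append(s["wrist_force"])
print(np.round(F,2),np.mean(F,0),s["tcp_pos"],s["clock"])
E
```

```text
[[-1.84  0.59  4.56]
 [-1.65  1.    5.61]
 [-0.66  0.46  5.27]
 [-2.11 -0.09  4.75]] [-1.5658333   0.49275673  5.04487383] [ 0.51637156 -0.04412428  0.02378344] 17.85
```

The force is 5.0 N, so the key is at its stop and has been held over a second. Now I'll release it by going straight up about 17 cm.

Emit:
apply_moves --moves '[[[0,0,-0.3],0,0],[[0,0,-0.8],0,0],[[0,0,-2],0,0],[[0,0,-4.5],0,0],[[0,0,-8],0,0],[[0,0,-12],0,0],[[0,0,-15],0,0],[[0,0,-17],0,0],[[0,0,-18],0,0],[[0,0,-18],0,0]]'

```text
clock: 19.1
tcp_pos: [0.5166, -0.0442, 0.2043]
orientation: [0.0, 0.648, 0.762, 0.0]
wrist_force: [0.0, -0.1, 0.5]
finger_gap: -0.0
```

Emit:
apply_moves --moves '[[[0,-1,0],0,0],[[0,-3,0],0,0],[[0,-5,0],0,0],[[0,-7,0],0,0],[[0,-8,0],0,0],[[0,-8,0],0,0],[[0,-8,0],0,0],[[0,-8,0],0,0],[[0,-8,0],0,0],[[0,-8,0],0,0]]'

```text
clock: 20.35
tcp_pos: [0.4376, -0.0569, 0.2037]
orientation: [-0.0, 0.648, 0.762, 0.0]
wrist_force: [-0.5, -0.6, -0.4]
finger_gap: -0.0001
```

```bash
python3 st.py; python3 - <<'E'
from h import *
t=cam("top");s=cam("side")
im=np.vstack([t[0][80:270,130:450,::-1],s[0][150:350,200:520,::-1]])
cv2.imwrite("pics/end.png",cv2.resize(im,None,fx=1.5,fy=1.5))
E
```

```text
{'clock': 20.35, 'joint_pos': [-0.3117, 0.0567, -0.2833, 1.2308, 0.0001, -0.4733], 'qvel': [-0.0006, -0.002, -0.0013, 0.0026, 0.0008, -0.0011], 'tcp_pos': [0.4376, -0.0569, 0.2037], 'orientation': [-0.0001, 0.6477, 0.7619, 0.0], 'wrist_force': [-0.4504, -0.6124, -0.3589], 'ft_torque': [-0.0382, -0.0064, -0.0003], 'finger_gap': -0.0001}
jaw axis 99.25690822575264
to key cm: [ 0.03  8.   15.17]
```

View pics/end.png

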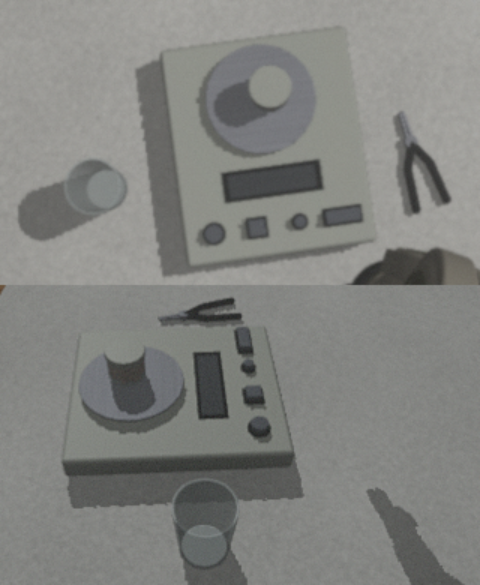

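The bar key is back up; the jar, cup and pliers look undisturbed. The hand is clear and touching nothing.

```bash
python3 -c "
from workcell import env
print(env.hand_in())"
```

```text
the job is handed in; nothing more can be done
None
```

I pressed the bar key (at about x 0.516, y −0.044 m) with the shut fingertips, in small steps down to its stop. I held it there for over a second, then lifted straight off and handed the job in at about 20.5 s.

**Press:** the wrist force averaged about 5.0 N at the bottom, which matches the key's stop. It fell back to noise level (under 1 N) once the fingers lifted.

**End state:** the hand finished about 17 cm from the key by the reported position. In the last pictures the bar key is up again, and the other keys, jar, cup and pliers look where they were. I checked that by eye and did not measure it.

**Disagreement:** the reported TCP height did not match what I saw and felt. The fingertips appeared about 22 mm higher than reported, and contact came near a reported z of 0.03 m instead of 0.052 m. The sideways position agreed in both cameras, so I found the key's height by touch.

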